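# Lock the tin gauge's carriage with its pin

### The job

Slide the gauge's blue carriage, with its tin, all the way home against the red stop, then take the blue-handled locking pin from the rack, find the blind hole that the carriage has uncovered, and press the pin straight in until its shoulder sits flush on the white base; it must push down a stiff plunger in the hole. Let go and leave the carriage at the stop. Leave the yellow-handled spare in the rack and the tins and the bottle where they stand.

Things in the scene. Friction and masses are not known exactly. Their poses are not given: they have to be found in the camera images.
- base: White gauge base fixed to the bench, 110 (x) x 300 (y) x 44 mm; origin at the centre of its underside; x, y, z its own axes, z up. The carriage slides along its +y to a red stop block at the +y end, 84 mm wide and 30 mm high, which carries a small dial (top 117 mm above the bench).
- carriage (a joint): Position (m) of the blue carriage along the base's +y: 0.10 is home against the stop, less is short of it. About 3 N moves it and it stays where it is left. The carriage is a deck 84 (x) x 160 (y) x 14 mm riding on the base's top, with a black upright push plate and, ahead of that, a red-and-white tin (75 mm wide, 45 mm high) clamped to it. Until it comes near home the deck covers the hole; at home the deck's rear edge is 18 mm from the hole's centre.
- push_face (a point): Centre of the rear (-y) face of the carriage's black push plate, which is 70 mm wide (base's x), 8 mm thick (base's y) and stands 45 mm above the deck; this point is 25 mm above the deck's top. The deck reaches 41 mm behind this face. At home the face is 59 mm (base's +y) beyond the hole's centre. Axes are the base's.
- hole_mouth (a point): Centre of the mouth of the blind hole in the base's top face: 15.5 mm wide, 34 mm deep, sharp-edged without chamfer, lined with dark steel flush with the base's white top, on the base's centre line, 45 mm to -y of its centre. In it, 18 mm below the mouth, is the flat top of a dark plunger: it takes about 7 N to press down, can go 13.5 mm and stays where it is left. Axes are the base's, z up and out of the hole.
- pin_grip (a point): Centre of the blue round handle (20 mm wide, 50 mm high) of the locking pin, a loose steel pin of about 150 g, 96 mm high overall, standing upright in the rack: from the top a handle 50 mm, a dark collar 30 mm wide and 16 mm high, a plain flat-ended shank 14 mm wide and 30 mm long. z runs up along the pin.
- pin_shoulder (a point): The pin's shoulder: on its axis, at the collar's underside, 41 mm below the handle's centre. Flush on the base when seated.
- pin_tip (a point): Centre of the flat lower end of the pin's shank, 71 mm below the handle's centre.
- spare_grip (a point): Centre of the yellow handle of the spare pin, same shape as the locking pin but with an 18 mm shank that does not fit the hole; it stands in the other place of the rack.
- rack: Grey rack block fixed to the bench, 180 (x) x 70 (y) x 50 mm; origin at the centre of its underside. Two loose holes 22 mm wide and 40 mm deep at 50 mm to +x and -x of its centre hold the two pins, collars resting on its top; either pin may be in either place.
- tin_a_center (a point): Centre of a loose red-and-white tin, 74 mm wide, 80 mm high, upright on the bench.
- tin_b_center (a point): Centre of another such tin.
- sample_center (a point): Centre of a loose clear sample bottle with a blue cap, 56 mm wide, 120 mm high, upright on the bench.
Mind the look-alikes: they are no part of the job. Leave any pink look-alike of the part that bears pin_grip alone.

How it is judged:
On the way, in this order (a step that is already met when the one before it is completed fails the run):
1. the carriage is home against the stop (value of joint carriage above 0.096 m), for 0.2 s.
2. the pin's shank has entered the hole (z of pin_tip in the frame of hole_mouth below -0.006 m and horizontal distance between pin_tip and hole_mouth below 0.003 m), for 0.1 s.
At the end, for the whole second after the job is handed in: The carriage is within 4 mm of home; the locking pin stands in the hole, its axis within 3 mm of the hole's centre and 0.06 rad of upright, its shoulder within 2 mm of the base's top; the spare is within 20 mm and the tins and the bottle are within 30 mm of where they started (value of joint carriage above 0.096 m and z of pin_shoulder in the frame of hole_mouth below 0.002 m and horizontal distance between pin_shoulder and hole_mouth below 0.003 m and angle between pin_tip's own z axis and vertical below 0.06 rad and distance of spare_grip from where it was at the start of the episode below 0.02 m and distance of each of tin_a_center, tin_b_center, sample_center from where it was at the start of the episode below 0.03 m); the robot touches nothing.
It fails at once if the spare pin is taken out of the rack or knocked out of place (distance of spare_grip from where it was at the start of the episode above 0.02 m).
It fails at once if a tin or the sample bottle is shifted or knocked over (distance of any of tin_a_center, tin_b_center, sample_center from where it was at the start of the episode above 0.03 m).
It also fails if it takes over 67 s, if anything falls off the work surface, if the arm or the gripper's body presses on something with over 40 N, if the wrist force passes 120 N, or if a joint passes its speed limit or range.

### The arm

A 6-joint arm with a two-finger parallel gripper is mounted at the origin on the work surface. World frame = base frame: x ahead of the robot, y to its left, z up, the work surface at z = 0. Lengths are in m, angles in rad, forces in N, time in s.
With the tool pointing down it reaches from about 0.225 to 0.875 m from the base axis. Payload 3.4 kg.
Tool frame: the origin (TCP) lies between the finger pads; the fingertips stand 19 mm ahead of it and the grasp point (between the pads) is the TCP; z points along the fingers, y is the line along which they close (so a half turn about z gives the same grasp; the last joint's range is limited). The gripper opens to 85 mm and grips with 20 to 120 N. Pads are 22 mm wide; open, the fingers measure 114 mm over their backs; the gripper's body (76 mm by 85 mm) begins 54 mm behind the grasp point. The pads swing forward as they close: fully open they stand 13 mm farther back than shut.
Start: joints at [1.103, 0.276, 1.505, -0, 1.361, -0.121], TCP at [0.195, 0.541, 0.25] pointing down, gripper open.
Joint ranges: [-2.89, 2.89], [-0.75, 2.08], [0.22, 2.7], [-1.18, 4.32], [0.11, 2.71], [-2.7, 2.7]. Speed limits (rad/s): [2.57, 2.57, 3.14, 3.14, 3.14, 3.14].

### API

Orientations are given as a unit quaternion [w, x, y, z].
In Python, from rig import get_state, imaging, ticket gives the robot as it stands. The module is installed in compiled form; this text tells all that it offers.
- The arm moves only by the shell command python3 -m inch 'ROWS' [FORCE]. ROWS is JSON, a list of rows, each an object with "claw": the opening, from -1 (shut) to 1 (fully open); "travel": the shift along the world's x, y, z in units of 200 mm (1.0 is 200 mm), a list of three; "turn": the turn about the world's z in units of 180 degrees (1.0 is 180 degrees). A call has 1 to 5 rows; each row is the pose to reach, as a shift and turn from the pose commanded when the call began, turning the shorter way round; what a row does not reach only later rows make up. A row lasts 1/10 s, in which the tool goes at most 50 mm and 8.59 degrees, less where a joint would pass 70% of its speed; a pose out of reach is approached as far as the arm can. A call with a number of a shift or a turn outside -1 to 1 is refused whole. A call with a gripper value outside its range is refused whole. The fingers move at their own pace and stop on an object; FORCE is the grip in N (left out, the last holds). Time passes only in rows, so rows that repeat a pose let the fingers close. It gives the time, the measured TCP pose, the force, the opening and the grip force at its end, in the units of the state.
- get_state(): the state, without advancing time (a new reading comes with each control period).
- imaging.get_image(name): name is "scene" or "side" or "wrist"; returns the picture (420x560x3 uint8, red, green, blue); there is no depth.
- imaging.camera_params(name): a dict with "camera_matrix" (3x3 intrinsics, pixels), "cam_to_world" (4x4, takes a point from camera to world coordinates); the wrist camera has in their place "T_tool_cam" (4x4, takes a point from camera to tool coordinates, whose origin is the TCP and whose axes are the flange's). Camera axes: x right, y down, z forward; pixel columns grow to the right and rows downward; lengths in m; the calibration is good to about 2 mm. A picture is of the moment at which its call begins: read the wrist's pose just before it. camera_params takes no time and is no camera call.
- ticket.sign_off(): hands the job in; it is judged then, once.
The state is a dict: "clock": time; "qpos": joint angles; "qd": joint speeds; "effort": joint torques, N m; "position": TCP position; "ee_rot": TCP orientation; "contact_force": force on the tool from outside, world axes, zero at the start; "moment": the same for the moment, N m; "width": finger opening in m; "gripper_force": force on a finger pad.
Only numpy, scipy, OpenCV 4.12 (cv2) and the standard library are available. Lean on these libraries where they do the work, as an engineer would, in place of code of your own. Each camera call takes 0.05 s, during which the arm holds its last target. There are 200 camera calls.

## Working session

There is one attempt and no reset: what is moved stays moved. The work goes in short steps, Python scripts to look and compute and a shell command to move; the robot and the scene stay as the last step left them, time stands still between calls to the robot, and variables do not carry over. Pictures are saved under pics/ and viewed, at most 12 in all, crops included, and the job is handed in when it is done.

```bash
mkdir -p pics
cat > h.py <<'E'
import numpy as np, cv2
from rig import get_state, imaging, ticket
from scipy.spatial.transform import Rotation as R
def cam(n, st=None):
    p=imaging.camera_params(n); K=np.array(p["camera_matrix"])
    if n!="wrist": return K,np.array(p["cam_to_world"])
    T=np.eye(4); q=st["ee_rot"]; T[:3,:3]=R.from_quat([q[1],q[2],q[3],q[0]]).as_matrix(); T[:3,3]=st["position"]
    return K,T@np.array(p["T_tool_cam"])
def ray(KT,px,z):
    K,T=KT; d=T[:3,:3]@np.linalg.solve(K,[px[0],px[1],1]); o=T[:3,3]
    return o+d*(z-o[2])/d[2]
def proj(KT,P):
    K,T=KT; c=T[:3,:3].T@(np.array(P)-T[:3,3]); u=K@c; return u[:2]/u[2]
def shot(n,f):
    st=get_state(); im=imaging.get_image(n); cv2.imwrite(f,im[:,:,::-1]); return im,cam(n,st)
E
python3 - <<'E'
from h import *
a,k1=shot("scene","pics/a.png"); b,k2=shot("side","pics/b.png")
print(k1,k2); s=get_state(); print(s)
E
```

```text
(array([[412.30002443,   0.        , 268.96044417],
       [  0.        , 412.30002443, 204.51772184],
       [  0.        ,   0.        ,   1.        ]]), array([[-0.14632604,  0.72739593, -0.67043556,  1.28034575],
       [ 0.98923401,  0.1090893 , -0.09754789,  0.16598777],
       [ 0.00218141, -0.67749146, -0.73552741,  0.81495525],
       [ 0.        ,  0.        ,  0.        ,  1.        ]])) (array([[445.46034114,   0.        , 282.21247714],
       [  0.        , 445.46034114, 210.9664628 ],
       [  0.        ,   0.        ,   1.        ]]), array([[ 9.68976421e-01, -1.87381580e-01,  1.61160908e-01,
         4.27568754e-01],
       [-2.47152689e-01, -7.35938436e-01,  6.30325445e-01,
        -6.18326502e-01],
       [ 4.93128976e-04, -6.50601846e-01, -7.59418854e-01,
         9.00049182e-01],
       [ 0.00000000e+00,  0.00000000e+00,  0.00000000e+00,
         1.00000000e+00]]))
{'clock': 0.1, 'qpos': array([ 1.10298783e+00,  2.76533971e-01,  1.50597954e+00, -3.79852945e-06,
        1.36072733e+00, -1.20996179e-01]), 'qd': array([ 0.00058992, -0.00050914, -0.00331846,  0.00065564, -0.00020557,
       -0.00046324]), 'effort': array([ 8.60576547e-04, -4.17697477e+01, -2.46405745e+01, -3.33842800e-04,
        5.71159646e-03,  1.75992886e-05]), 'position': array([0.19524995, 0.54037218, 0.24953569]), 'ee_rot': array([-2.37347891e-04,  1.72537971e-01,  9.85002522e-01, -7.89175212e-04]), 'contact_force': array([0.08725933, 0.41355228, 0.12261042]), 'moment': array([-0.05419146,  0.04454924, -0.06980242]), 'gripper_force': 0.0, 'width': 0.08552351697776477}
```

View pics/a.png

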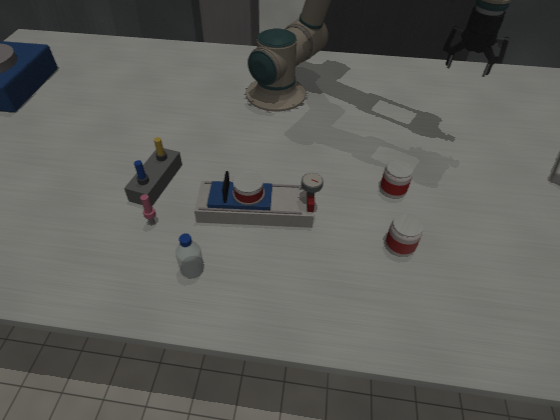

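View pics/b.png

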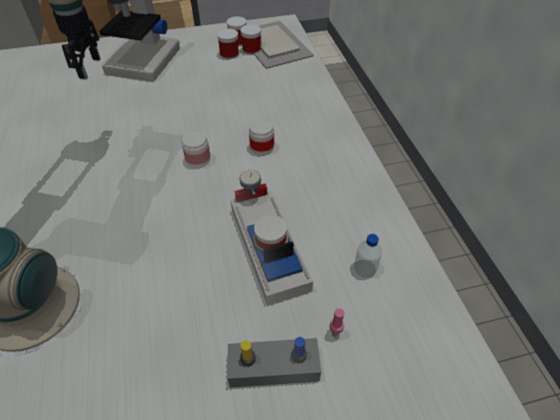

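The scene view shows the gauge at about (255,200), with push plate at (226,187) and red stop at (311,200). The rack is at (153,177).

Handle candidates:
- Blue at (140,170) in scene and (300,348) in side. It is in the rack and blue, so it fits the description.
- Yellow at (159,148), which is the spare.
- Pink at (148,205), standing loose, which is the look-alike.

Next I'll check this in an enlarged crop and measure.

Run:
```python
from h import *
a=cv2.imread("pics/a.png"); b=cv2.imread("pics/b.png"); ka,kb=cam("scene"),cam("side")
c1=cv2.resize(a[125:235,115:335],None,fx=3.6,fy=3.6,interpolation=cv2.INTER_CUBIC)[:,:790]
c2=cv2.resize(b[165:395,215:395],None,fx=2.6,fy=2.6,interpolation=cv2.INTER_CUBIC)
cv2.imwrite("pics/c1.png",c1); cv2.imwrite("pics/c2.png",c2)
def blobs(im,lo,hi,mn=15):
    m=cv2.inRange(cv2.cvtColor(im,cv2.COLOR_BGR2HSV),lo,hi)
    n,l,s,c=cv2.connectedComponentsWithStats(m)
    return [(c[i].round(1),s[i]) for i in range(1,n) if s[i][4]>mn]
for nm,lo,hi in [("blue",(105,120,60),(125,255,255)),("yel",(20,120,80),(35,255,255)),("pink",(160,60,90),(178,160,255))]:
    for v,im,k in(("a",a,ka),("b",b,kb)):
        for c,s in blobs(im,lo,hi): print(nm,v,c,s,ray(k,c,.091).round(3),ray(k,c,.058).round(3))
```

```text
blue a [20.  58.9] [  0  41  47  47 778] [ 0.06  -0.901  0.091] [ 0.004 -0.95   0.058]
blue a [137.6 162.8] [135 160   7   6  29] [ 0.524 -0.293  0.091] [ 0.49  -0.314  0.058]
blue a [220.9 195. ] [208 182  37  24 441] [ 0.607 -0.051  0.091] [ 0.576 -0.06   0.058]
blue a [265.4 196.8] [252 184  20  23 196] [0.597 0.058 0.091] [0.565 0.053 0.058]
blue a [184.6 238.2] [179 234  12   9  86] [ 0.749 -0.1    0.091] [ 0.725 -0.112  0.058]
blue b [159.1  26.1] [152  19  15  13 117] [0.38  1.041 0.091] [0.378 1.109 0.058]
blue b [251.  230.4] [248 225   6  14  42] [0.515 0.014 0.091] [0.519 0.04  0.058]
blue b [372.1 239.5] [367 234  11  12 106] [ 0.776 -0.08   0.091] [ 0.79  -0.058  0.058]
blue b [282.3 266.3] [263 250  39  29 578] [ 0.561 -0.099  0.091] [ 0.566 -0.078  0.058]
blue b [260.7 256.1] [258 252   6  10  37] [ 0.521 -0.062  0.091] [ 0.525 -0.039  0.058]
blue b [299.9 343.5] [295 337  10  19  99] [ 0.55  -0.277  0.091] [ 0.555 -0.264  0.058]
yel a [157.  139.5] [154 137   7   6  26] [ 0.423 -0.275  0.091] [ 0.384 -0.295  0.058]
yel b [246.2 349.9] [241 341  11  20 169] [ 0.448 -0.265  0.091] [ 0.449 -0.25   0.058]
pink a [143.8 196.7] [140 194   8   6  37] [ 0.64  -0.234  0.091] [ 0.611 -0.253  0.058]
pink a [148.6 211.8] [143 208  12   7  36] [ 0.685 -0.206  0.091] [ 0.658 -0.223  0.058]
pink b [337.4 321. ] [330 309  14  25 212] [ 0.634 -0.251  0.091] [ 0.643 -0.236  0.058]
```

View pics/c1.png

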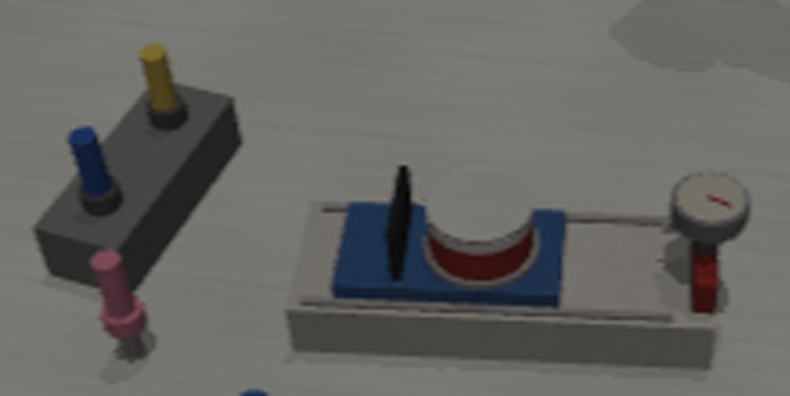

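View pics/c2.png

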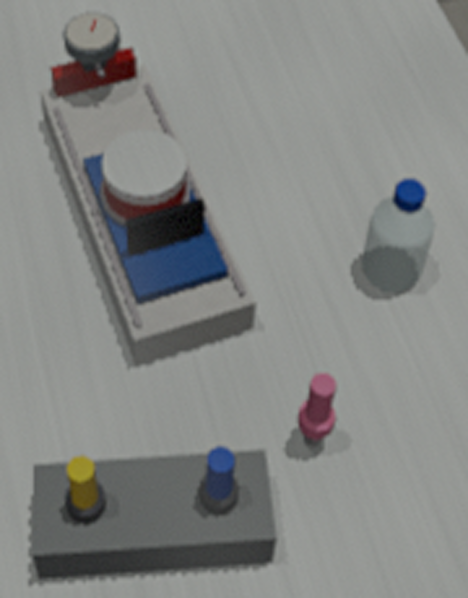

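The crops confirm it. The blue-handled pin stands in the rack's +x place, yellow is in the other, and pink is on its own. I'll work out the geometry from the corners I can see.

Run:
```python
from h import *
ka,kb=cam("scene"),cam("side")
A=lambda u,v,z:ray(ka,(115+(u+.5)/3.6-.5,125+(v+.5)/3.6-.5),z).round(4)
B=lambda u,v,z:ray(kb,(215+(u+.5)/2.6-.5,165+(v+.5)/2.6-.5),z).round(4)
print("base A nr,fr(px front), backleft",A(290,307,.044),A(713,312,.044),A(313,205,.044))
print("base B nl,nr,fl,fr",B(133,343,.044),B(252,305,.044),B(43,97,.044),B(145,72,.044))
print("deck A",A(335,291,.058),A(347,205,.058),A(558,298,.058),A(566,210,.058))
print("deck B rear",B(140,297,.058),B(228,268,.058))
print("plate top A",A(403,168,.103),A(396,277,.058),"B",B(126,222,.103),B(204,203,.103),B(131,252,.058),B(205,228,.058))
print("pin top",A(83,133,.116),B(221,456,.116),"yel",A(153,50,.116),B(81,464,.116))
print("rack top A",A(38,229,.05),A(165,80,.05),A(233,98,.05),"B",B(34,466,.05),B(268,452,.05),B(34,557,.05),B(273,540,.05))
print("pink top",B(322,382,.096),A(105,257,.096), "cap",B(409,187,.12))
```

```text
base A nr,fr(px front), backleft [ 0.6233 -0.1167  0.044 ] [0.5842 0.1755 0.044 ] [ 0.5218 -0.1269  0.044 ]
base B nl,nr,fl,fr [ 0.5142 -0.1365  0.044 ] [ 0.6212 -0.1257  0.044 ] [0.4895 0.154  0.044 ] [0.5952 0.162  0.044 ]
deck A [ 0.6162 -0.0848  0.058 ] [ 0.5319 -0.0971  0.058 ] [0.5998 0.0687 0.058 ] [0.5133 0.0619 0.058 ]
deck B rear [ 0.5284 -0.1029  0.058 ] [ 0.6086 -0.0932  0.058 ]
plate top A [ 0.5341 -0.0514  0.103 ] [ 0.597 -0.046  0.058] B [ 0.5284 -0.0558  0.103 ] [ 0.5973 -0.0529  0.103 ] [ 0.5312 -0.0564  0.058 ] [ 0.6005 -0.0477  0.058 ]
pin top [ 0.5458 -0.2791  0.116 ] [ 0.5474 -0.2814  0.116 ] yel [ 0.4483 -0.2608  0.116 ] [ 0.4493 -0.2626  0.116 ]
rack top A [ 0.5816 -0.3157  0.05  ] [ 0.4053 -0.279   0.05  ] [ 0.4187 -0.2185  0.05  ] B [ 0.4158 -0.2254  0.05  ] [ 0.5937 -0.2589  0.05  ] [ 0.404  -0.2943  0.05  ] [ 0.5769 -0.3255  0.05  ]
pink top [ 0.6417 -0.2344  0.096 ] [ 0.6423 -0.2323  0.096 ] cap [ 0.766  -0.0915  0.12  ]
```

Base yaw is about +5.8°, the hole is near (0.558, -0.024), the push face is near (0.567, -0.054) and about 90 mm of travel is left. The pin handle is at (0.547, -0.280). I'll shut the claw and move to behind the push plate.

```bash
python3 -m inch '[{"claw":-1,"travel":[0.6,-1,0],"turn":-0.12},{"claw":-1,"travel":[0.6,-1,0],"turn":-0.12},{"claw":-1,"travel":[0.6,-1,0],"turn":-0.12},{"claw":-1,"travel":[0.6,-1,0],"turn":-0.12},{"claw":-1,"travel":[0.6,-1,0],"turn":-0.12}]' 40
python3 -m inch '[{"claw":-1,"travel":[0.6,-1,0],"turn":-0.12},{"claw":-1,"travel":[0.6,-1,0],"turn":-0.12},{"claw":-1,"travel":[0.6,-1,0],"turn":-0.12},{"claw":-1,"travel":[0.6,-1,0],"turn":-0.12},{"claw":-1,"travel":[0.6,-1,0],"turn":-0.12}]'
python3 -m inch '[{"claw":-1,"travel":[0.6,-1,0],"turn":-0.12},{"claw":-1,"travel":[0.6,-1,0],"turn":-0.12},{"claw":-1,"travel":[0.6,-1,0],"turn":-0.12},{"claw":-1,"travel":[0.6,-1,0],"turn":-0.12},{"claw":-1,"travel":[0.6,-1,0],"turn":-0.12}]'
python3 - <<'E'
from h import *
im,k=shot("wrist","pics/w1.png"); print(k[1].round(3)); s=get_state(); print(s["position"],s["ee_rot"],s["clock"],s["width"])
E
```

```text
clock: 0.6
position: [0.3161, 0.338, 0.25]
ee_rot: [0.0, 0.355, 0.935, -0.001]
contact_force: [1.0, 1.1, -0.8]
width: 0.0125
gripper_force: 0.0
clock: 1.1
position: [0.4365, 0.138, 0.2501]
ee_rot: [0.0, 0.524, 0.852, -0.0]
contact_force: [-0.0, 0.6, 0.2]
width: 0.0
gripper_force: 0.0
clock: 1.6
position: [0.5567, -0.0624, 0.2497]
ee_rot: [0.0, 0.674, 0.738, -0.0]
contact_force: [-0.1, 1.1, -0.3]
width: -0.0001
gripper_force: 0.0
[[ 0.996  0.088  0.024  0.551]
 [ 0.091 -0.961 -0.262  0.003]
 [ 0.     0.263 -0.965  0.373]
 [ 0.     0.     0.     1.   ]]
[ 0.55955664 -0.0664653   0.24939998] [ 0.00283892  0.67494412  0.73786272 -0.00099027] 1.65 0.00013454744298394642
```

View pics/w1.png

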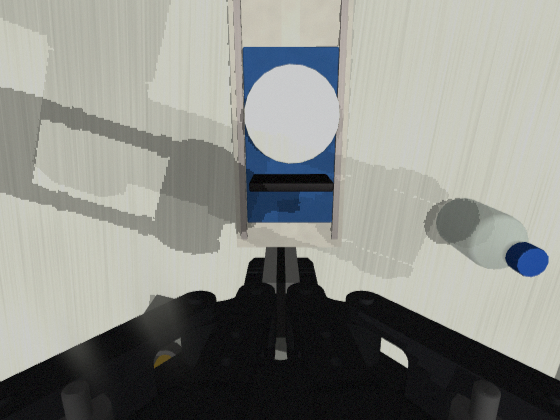

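The wrist view shows the deck square to the image. Its rear edge is at row 222 (cols 247–332), the plate at rows 175–190 and the closed fingertips at (281,250). Now to measure.

Run:
```python
from h import *
for i in range(3):
    im,k=shot("wrist","pics/w2.png"); s=get_state(); print(s["position"].round(4),s["ee_rot"].round(4))
w=lambda u,v,z:ray(k,(u,v),z).round(4)
print("deck rear",w(247,222,.058),w(332,222,.058),"front",w(243,47,.058),w(338,47,.058))
print("plate top rear edge",w(250,190,.103),w(333,190,.103))
print("rear end rails", w(240,238,.044),w(336,240,.044))
```

```text
[ 0.5576 -0.0634  0.2493] [ 8.000e-04  6.751e-01  7.377e-01 -5.000e-04]
[ 0.556  -0.061   0.2493] [-7.000e-04  6.746e-01  7.381e-01 -3.000e-04]
[ 0.5551 -0.0596  0.2494] [-1.100e-03  6.741e-01  7.387e-01 -3.000e-04]
deck rear [ 0.5261 -0.0975  0.058 ] [ 0.6097 -0.0899  0.058 ] front [0.5125 0.0603 0.058 ] [0.5942 0.0676 0.058 ]
plate top rear edge [ 0.5303 -0.055   0.103 ] [ 0.5984 -0.0489  0.103 ]
rear end rails [ 0.5188 -0.1202  0.044 ] [ 0.619  -0.1133  0.044 ]
```

```bash
python3 -m inch '[{"claw":-1,"travel":[0.065,-0.165,-0.82],"turn":0},{"claw":-1,"travel":[0.065,-0.165,-0.82],"turn":0},{"claw":-1,"travel":[0.065,-0.165,-0.82],"turn":0},{"claw":-1,"travel":[0.065,-0.165,-0.82],"turn":0},{"claw":-1,"travel":[0.065,-0.165,-0.82],"turn":0}]'
python3 -m inch '[{"claw":-1,"travel":[-0.005,0.06,0],"turn":0},{"claw":-1,"travel":[-0.01,0.12,0],"turn":0},{"claw":-1,"travel":[-0.018,0.2,0],"turn":0},{"claw":-1,"travel":[-0.023,0.25,0],"turn":0},{"claw":-1,"travel":[-0.027,0.3,0],"turn":0}]'
python3 -m inch '[{"claw":-1,"travel":[-0.005,0.05,0],"turn":0},{"claw":-1,"travel":[-0.01,0.1,0],"turn":0},{"claw":-1,"travel":[-0.014,0.15,0],"turn":0},{"claw":-1,"travel":[-0.018,0.2,0],"turn":0},{"claw":-1,"travel":[-0.02,0.22,0],"turn":0}]'
```

```text
clock: 2.3
position: [0.5654, -0.0903, 0.0832]
ee_rot: [-0.004, 0.673, 0.74, -0.002]
contact_force: [-0.7, 0.5, -0.4]
width: 0.0
gripper_force: 0.0
clock: 2.8
position: [0.564, -0.0313, 0.0879]
ee_rot: [0.002, 0.673, 0.74, 0.001]
contact_force: [0.4, -2.0, 3.8]
width: 0.0001
gripper_force: 1.9
clock: 3.3
position: [0.5588, 0.013, 0.0861]
ee_rot: [-0.0, 0.673, 0.739, 0.0]
contact_force: [1.6, -3.1, 2.0]
width: -0.0
gripper_force: 1.6
```

```bash
python3 -m inch '[{"claw":-1,"travel":[-0.001,0.015,0],"turn":0},{"claw":-1,"travel":[-0.003,0.03,0],"turn":0},{"claw":-1,"travel":[-0.004,0.045,0],"turn":0},{"claw":-1,"travel":[-0.005,0.06,0],"turn":0},{"claw":-1,"travel":[-0.006,0.07,0],"turn":0}]'
python3 -m inch '[{"claw":-1,"travel":[-0.001,0.01,0],"turn":0},{"claw":-1,"travel":[-0.002,0.02,0],"turn":0},{"claw":-1,"travel":[-0.003,0.03,0],"turn":0},{"claw":-1,"travel":[-0.003,0.03,0],"turn":0}]'
```

```text
clock: 3.8
position: [0.5576, 0.0257, 0.0861]
ee_rot: [-0.0, 0.673, 0.739, -0.0]
contact_force: [1.8, -9.9, 0.9]
width: 0.0001
gripper_force: 5.4
clock: 4.2
position: [0.5576, 0.0258, 0.0862]
ee_rot: [0.004, 0.672, 0.741, -0.004]
contact_force: [0.7, -21.2, -0.4]
width: 0.0003
gripper_force: 10.7
```

```bash
python3 -m inch '[{"claw":-1,"travel":[-0.001,0.01,0],"turn":0},{"claw":-1,"travel":[-0.002,0.02,0],"turn":0},{"claw":-1,"travel":[-0.002,0.02,0],"turn":0}]'
```

```text
clock: 4.5
position: [0.5576, 0.0258, 0.0863]
ee_rot: [0.007, 0.671, 0.741, -0.007]
contact_force: [1.4, -33.1, -0.8]
width: -0.0002
gripper_force: 16.5
```

The carriage stopped hard against the stop, with force rising and no motion after about 89 mm of travel, as predicted. Next I'll back off, lift, and look at the hole.

```bash
python3 -m inch '[{"claw":-1,"travel":[0.02,-0.2,0],"turn":0},{"claw":-1,"travel":[0.03,-0.3,0.15],"turn":0},{"claw":-1,"travel":[0.03,-0.35,0.4],"turn":0},{"claw":-1,"travel":[0.03,-0.35,0.65],"turn":0},{"claw":-1,"travel":[0.03,-0.35,0.8],"turn":0}]'
python3 -m inch '[{"claw":-1,"travel":[0,0,0],"turn":0},{"claw":-1,"travel":[0,0,0],"turn":0},{"claw":-1,"travel":[0,0,0],"turn":0},{"claw":-1,"travel":[0,0,0],"turn":0},{"claw":-1,"travel":[0,0,0],"turn":0}]'
python3 - <<'E'
from h import *
im,k=shot("wrist","pics/w3.png"); s=get_state(); print(s["position"].round(4),s["ee_rot"].round(4))
print(proj(k,[.5575,-.022,.044]))
np.save("k3.npy",k[1])
E
```

```text
clock: 5.0
position: [0.5631, -0.0338, 0.2496]
ee_rot: [0.0, 0.674, 0.739, 0.002]
contact_force: [1.0, -1.0, -0.4]
width: -0.0
gripper_force: 0.0
clock: 5.5
position: [0.5622, -0.0339, 0.2447]
ee_rot: [-0.001, 0.673, 0.739, -0.001]
contact_force: [-0.9, -0.8, -0.6]
width: 0.0001
gripper_force: 0.0
[ 0.5624 -0.034   0.2451] [-1.100e-03  6.734e-01  7.392e-01 -6.000e-04]
[277.24350787 174.51543198]
```

View pics/w3.png

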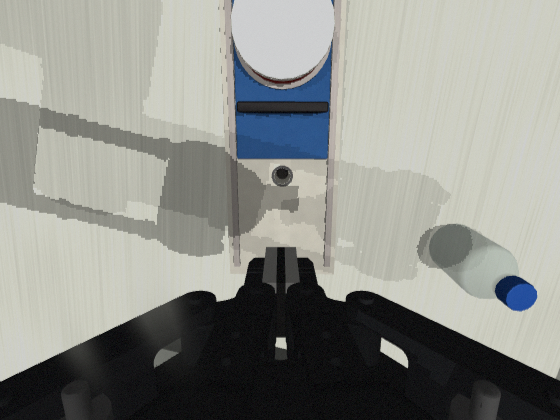

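The hole shows at (282,176) as a dark disc in a grey ring, 18 mm behind the deck edge (row 159). I'll refine that, then go for the pin.

Run:
```python
from h import *
im=cv2.imread("pics/w3.png"); k=(cam("side")[0]*0+np.array(imaging.camera_params("wrist")["camera_matrix"]),np.load("k3.npy"))
g=cv2.cvtColor(im,cv2.COLOR_BGR2GRAY)[162:192,268:298]
print(g[::2,::1].tolist().__str__().replace("],","]\n"))
print(proj(k,[.5622,-.034,.245-.071]),k[0])
print("hole",ray(k,(282,176),.044),"deck rear",ray(k,(238,159),.058),ray(k,(328,159),.058),"plate",ray(k,(237,112),.103),ray(k,(327,112),.103))
```

```text
[[175, 174, 180, 182, 182, 181, 184, 183, 184, 183, 185, 186, 187, 186, 187, 186, 187, 186, 188, 186, 187, 187, 184, 178, 177, 179, 178, 178, 179, 179]
 [175, 177, 198, 202, 200, 198, 204, 204, 205, 205, 205, 204, 185, 183, 184, 181, 184, 187, 187, 187, 186, 186, 185, 180, 180, 180, 181, 180, 180, 181]
 [178, 181, 199, 200, 199, 200, 205, 204, 196, 188, 135, 81, 85, 83, 72, 72, 76, 98, 148, 172, 182, 188, 185, 181, 180, 180, 181, 181, 181, 181]
 [177, 197, 199, 201, 200, 200, 192, 108, 82, 88, 77, 76, 51, 76, 40, 87, 56, 73, 79, 74, 77, 125, 179, 179, 181, 180, 179, 181, 181, 180]
 [178, 196, 196, 200, 194, 107, 86, 89, 68, 24, 22, 30, 26, 28, 32, 30, 28, 23, 22, 32, 83, 77, 81, 124, 184, 184, 185, 181, 200, 200]
 [175, 195, 196, 197, 105, 83, 89, 101, 47, 24, 30, 30, 30, 30, 28, 27, 30, 31, 31, 27, 92, 103, 82, 84, 130, 199, 201, 200, 200, 200]
 [178, 196, 195, 168, 81, 90, 144, 74, 67, 29, 28, 32, 33, 31, 29, 31, 24, 33, 27, 22, 71, 80, 108, 81, 92, 200, 200, 201, 202, 202]
 [174, 197, 195, 159, 82, 83, 109, 83, 83, 58, 33, 32, 32, 30, 33, 30, 29, 30, 32, 67, 79, 77, 87, 83, 87, 19
[... 687 characters left out ...]
 137, 136, 136, 136, 137, 137, 136]
 [136, 132, 133, 135, 133, 132, 133, 134, 134, 135, 137, 135, 137, 138, 135, 138, 136, 136, 136, 136, 136, 137, 137, 138, 137, 137, 139, 138, 134, 137]
 [133, 133, 134, 134, 133, 133, 134, 135, 135, 135, 135, 134, 136, 137, 136, 139, 138, 138, 138, 136, 137, 136, 137, 136, 134, 136, 136, 137, 138, 137]]
[280.55420957 229.30125192] [[334.0333261    0.         280.48292738]
 [  0.         334.0333261  208.31271398]
 [  0.           0.           1.        ]]
hole [ 0.56227359 -0.023024    0.044     ] deck rear [ 0.51998349 -0.00866636  0.058     ] [ 0.60287921 -0.00087254  0.058     ] plate [0.52237279 0.03280667 0.103     ] [0.59074188 0.03921    0.103     ]
```

```bash
python3 -m inch '[{"claw":0.2,"travel":[-0.04,-1,0],"turn":0},{"claw":0.2,"travel":[-0.04,-1,0],"turn":0},{"claw":0.2,"travel":[-0.04,-1,0],"turn":0},{"claw":0.2,"travel":[-0.04,-1,0],"turn":0},{"claw":0.2,"travel":[-0.04,-1,0],"turn":0}]'
python3 -m inch '[{"claw":0.2,"travel":[-0.04,-0.3,0],"turn":0},{"claw":0.2,"travel":[-0.04,-0.3,0],"turn":0},{"claw":0.2,"travel":[-0.04,-0.3,0],"turn":0},{"claw":0.2,"travel":[-0.04,-0.3,0],"turn":0},{"claw":0.2,"travel":[-0.04,-0.3,0],"turn":0}]'
python3 - <<'E'
from h import *
im,k=shot("wrist","pics/w4.png"); s=get_state(); print(s["position"].round(4))
m=cv2.inRange(cv2.cvtColor(im,cv2.COLOR_RGB2HSV),(105,120,50),(125,255,255))
n,l,st,c=cv2.connectedComponentsWithStats(m)
for i in range(1,n):
    if st[i][4]>60: print(c[i].round(1),st[i],ray(k,c[i],.116).round(4))
print(proj(k,[.547,-.28,.116]),proj(k,[.547,-.28,.066]))
E
```

```text
clock: 6.05
position: [0.5545, -0.2406, 0.2453]
ee_rot: [0.001, 0.676, 0.737, -0.001]
contact_force: [0.2, 0.6, -0.6]
width: 0.0513
gripper_force: 0.0
clock: 6.55
position: [0.547, -0.2925, 0.2462]
ee_rot: [-0.0, 0.673, 0.74, 0.0]
contact_force: [-0.0, 0.3, -0.4]
width: 0.0512
gripper_force: 0.0
[ 0.5471 -0.2926  0.2464]
[282.3 186.9] [270 170  26  34 674] [ 0.5473 -0.2782  0.116 ]
[281.72900174 189.14943377] [281.51888521 177.94532789]
```

View pics/w4.png

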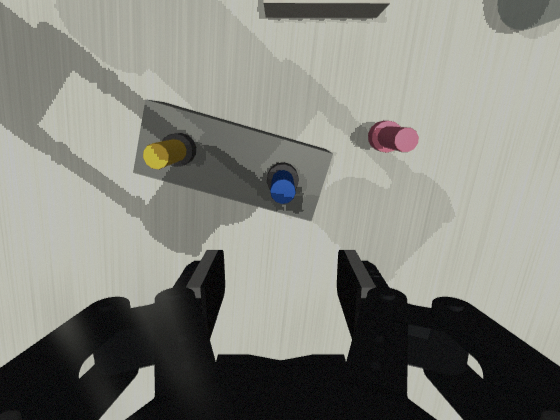

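The blue handle's top is at (283,191), about (0.5475, -0.2805) at z 0.116, so 12 mm ahead of the TCP. Yellow at (157,155) and pink at (404,138) are both clear. Now I'll descend and grasp.

```bash
python3 -m inch '[{"claw":0.2,"travel":[0.003,0.06,0],"turn":0},{"claw":0.2,"travel":[0.003,0.06,-0.25],"turn":0},{"claw":0.2,"travel":[0.003,0.06,-0.5],"turn":0},{"claw":0.2,"travel":[0.003,0.06,-0.7],"turn":0},{"claw":0.2,"travel":[0.003,0.06,-0.775],"turn":0}]'
python3 -m inch '[{"claw":0.2,"travel":[0,0,0],"turn":0},{"claw":0.2,"travel":[0,0,0],"turn":0},{"claw":-0.9,"travel":[0,0,0],"turn":0},{"claw":-0.9,"travel":[0,0,0],"turn":0},{"claw":-0.9,"travel":[0,0,0],"turn":0}]' 60
python3 -m inch '[{"claw":-0.9,"travel":[0,0,0],"turn":0},{"claw":-0.9,"travel":[0,0,0],"turn":0},{"claw":-0.9,"travel":[0,0,0],"turn":0}]'
```

```text
clock: 7.1
position: [0.545, -0.2786, 0.0871]
ee_rot: [-0.004, 0.673, 0.74, -0.0]
contact_force: [-0.1, -0.2, -0.1]
width: 0.0512
gripper_force: 0.0
clock: 7.6
position: [0.5483, -0.2826, 0.0931]
ee_rot: [0.002, 0.673, 0.739, 0.0]
contact_force: [-0.5, 0.9, 6.8]
width: 0.0183
gripper_force: 58.3
clock: 7.9
position: [0.5483, -0.2826, 0.0931]
ee_rot: [0.001, 0.674, 0.739, 0.0]
contact_force: [0.6, 1.2, 5.9]
width: 0.019
gripper_force: 58.4
```

```bash
python3 -m inch '[{"claw":-0.9,"travel":[0,0,0.1],"turn":0},{"claw":-0.9,"travel":[0,0,0.3],"turn":0},{"claw":-0.9,"travel":[0,0,0.5],"turn":0},{"claw":-0.9,"travel":[0,0,0.5],"turn":0}]'
python3 -m inch '[{"claw":-0.9,"travel":[0.05,0.2,0],"turn":0},{"claw":-0.9,"travel":[0.05,0.4,0],"turn":0},{"claw":-0.9,"travel":[0.05,0.6,0],"turn":0},{"claw":-0.9,"travel":[0.05,0.8,0],"turn":0},{"claw":-0.9,"travel":[0.05,0.9,0],"turn":0}]'
python3 -m inch '[{"claw":-0.9,"travel":[0.02,0.1,0],"turn":0},{"claw":-0.9,"travel":[0.02,0.2,0],"turn":0},{"claw":-0.9,"travel":[0.02,0.2,0],"turn":0},{"claw":-0.9,"travel":[0.02,0.2,0],"turn":0},{"claw":-0.9,"travel":[0.02,0.2,0],"turn":0}]'
python3 - <<'E'
from h import *
im,k=shot("wrist","pics/w5.png"); s=get_state(); print(s["position"].round(4),s["contact_force"],s["width"])
p=s["position"]; print(proj(k,p-[0,0,.071]),proj(k,p-[0,0,.041]),proj(k,[.5623,-.023,.044]))
cv2.imwrite("pics/w5c.png",cv2.resize(im[140:260,210:350,::-1],None,fx=5,fy=5,interpolation=cv2.INTER_CUBIC))
E
```

```text
clock: 8.3
position: [0.5505, -0.2843, 0.1977]
ee_rot: [0.006, 0.674, 0.739, 0.001]
contact_force: [1.0, -0.4, -0.9]
width: 0.0188
gripper_force: 58.9
clock: 8.8
position: [0.5562, -0.0989, 0.1905]
ee_rot: [-0.001, 0.673, 0.74, 0.0]
contact_force: [-0.4, -0.7, -2.3]
width: 0.0185
gripper_force: 58.8
clock: 9.3
position: [0.5613, -0.063, 0.191]
ee_rot: [0.0, 0.674, 0.739, -0.0]
contact_force: [0.0, -0.6, -1.4]
width: 0.0187
gripper_force: 58.8
[ 0.5613 -0.0631  0.1911] [-0.14774841  0.02698463 -0.56584923] 0.01879417635307599
[280.30064761 229.04232103] [280.26015056 247.43784065] [286.1948357  151.25710716]
```

View pics/w5c.png

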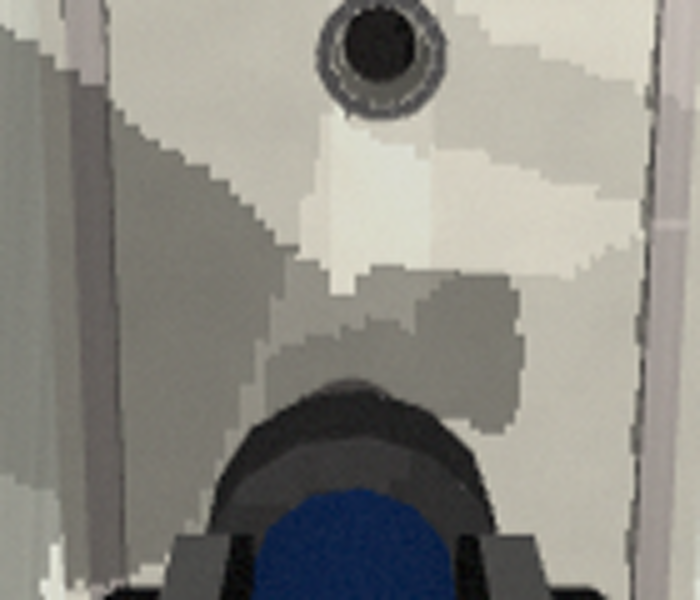

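The hole is at (286,151), matching the prediction to a fraction of a pixel. The pin's collar and tip are centred near column 280.7. I'll compare its edges with the calibration to find the pin's offset in the hand.

Run:
```python
from h import *
s=get_state(); k=cam("wrist",s); p=np.array(s["position"]); T=k[1]
t=np.linspace(0,2*np.pi,361); ux=np.array([.9958,.0914,0]); uy=np.array([-.0914,.9958,0])
print(R.from_quat(np.roll(s["ee_rot"],-1)).as_matrix().round(4))
for nm,r,d in (("handle bottom",.01,-.025),("collar top",.015,-.025),("collar bottom",.015,-.041),("tip",.007,-.071)):
    q=np.array([proj(k,p+r*(np.cos(a)*ux+np.sin(a)*uy)+[0,0,d]) for a in t])
    print(nm,"top row",q[:,1].min().round(2),"cols",q[:,0].min().round(2),q[:,0].max().round(2))
print("px/mm tip",proj(k,p+uy*.001-[0,0,.071])-proj(k,p-[0,0,.071]))
im=cv2.imread("pics/w5.png"); g=cv2.cvtColor(im,cv2.COLOR_BGR2GRAY)
print(g[210:243,279:283].tolist())
for r in (222,226,230): print(r,g[r,250:312].tolist())
```

```text
[[-9.200e-02  9.958e-01 -3.000e-04]
 [ 9.958e-01  9.200e-02 -4.000e-04]
 [-4.000e-04 -3.000e-04 -1.000e+00]]
handle bottom top row 240.03 cols 259.31 300.94
collar top top row 230.01 cols 248.89 311.35
collar bottom top row 219.89 cols 251.67 308.64
tip top row 217.84 cols 268.79 291.61
px/mm tip [ 1.03648011e-03 -1.54881866e+00]
[[120, 121, 119, 122], [119, 119, 122, 121], [119, 120, 119, 121], [118, 120, 120, 123], [119, 119, 119, 121], [102, 102, 103, 114], [68, 71, 70, 68], [66, 68, 65, 63], [49, 48, 38, 39], [33, 33, 33, 34], [33, 32, 31, 35], [36, 34, 36, 28], [33, 34, 35, 35], [32, 35, 33, 36], [33, 36, 31, 31], [31, 31, 33, 32], [32, 31, 34, 34], [37, 45, 46, 48], [58, 58, 56, 56], [56, 51, 54, 53], [52, 55, 53, 56], [55, 55, 54, 55], [56, 55, 53, 54], [53, 55, 52, 55], [55, 54, 56, 56], [54, 53, 52, 57], [54, 53, 58, 53], [50, 50, 42, 45], [38, 34, 31, 32], [33, 36, 33, 34], [33, 33, 35, 33], [31, 34, 34, 34], [33, 31, 34, 31]]
222 [120, 118, 118, 118, 120, 120, 118, 122, 140, 141, 140, 140, 142, 120, 113, 69, 31, 30, 31, 31, 31, 34, 34, 32, 33, 32, 37, 33, 35, 33, 34, 35, 35, 31, 33, 34, 34, 32, 33, 32, 31, 36, 32, 37, 35, 54, 89, 115, 117, 120, 118, 119, 120, 119, 121, 118, 120, 120, 120, 121, 122, 122]
226 [119, 118, 121, 119, 120, 142, 141, 140, 144, 102, 29, 31, 33, 34, 36, 37, 31, 34, 32, 32, 31, 32, 35, 33, 34, 30, 36, 38, 34, 32, 31, 34, 34, 35, 38, 34, 35, 37, 29, 35, 35, 33, 33, 39, 29, 32, 33, 28, 34, 40, 100, 170, 180, 179, 182, 183, 134, 134, 135, 134, 135, 183]
230 [118, 119, 120, 119, 120, 139, 129, 51, 28, 30, 34, 30, 33, 32, 35, 36, 39, 50, 58, 57, 56, 55, 56, 55, 55, 55, 56, 56, 56, 52, 55, 53, 56, 56, 53, 53, 54, 56, 54, 53, 55, 56, 49, 41, 38, 33, 34, 32, 32, 32, 38, 34, 33, 30, 100, 180, 183, 183, 182, 183, 181, 183]
```

```bash
python3 -m inch '[{"claw":-0.9,"travel":[0.004,0.1,-0.05],"turn":0},{"claw":-0.9,"travel":[0.004,0.197,-0.15],"turn":0},{"claw":-0.9,"travel":[0.004,0.197,-0.25],"turn":0},{"claw":-0.9,"travel":[0.004,0.197,-0.32],"turn":0},{"claw":-0.9,"travel":[0.004,0.197,-0.345],"turn":0}]'
python3 -m inch '[{"claw":-0.9,"travel":[0,0,0],"turn":0},{"claw":-0.9,"travel":[0,0,0],"turn":0},{"claw":-0.9,"travel":[0,0,0],"turn":0},{"claw":-0.9,"travel":[0,0,0],"turn":0}]'
python3 - <<'E'
from h import *
im,k=shot("wrist","pics/w6.png"); s=get_state(); p=s["position"]; print(p.round(4),s["contact_force"])
print("tip",proj(k,p-[0,0,.073]),"hole",proj(k,[.5623,-.023,.044]))
for r in (.00775,.0093): print(proj(k,[.5623-.0914*r,-.023+.9958*r,.044]))
cv2.imwrite("pics/w6c.png",cv2.resize(im[190:260,230:330,::-1],None,fx=8,fy=8,interpolation=cv2.INTER_CUBIC))
E
```

```text
clock: 9.85
position: [0.5612, -0.0234, 0.1207]
ee_rot: [-0.001, 0.674, 0.739, -0.001]
contact_force: [-0.4, -0.0, -1.0]
width: 0.0189
gripper_force: 58.8
clock: 10.25
position: [0.5628, -0.0231, 0.1232]
ee_rot: [0.001, 0.674, 0.739, 0.0]
contact_force: [-0.3, 0.1, -1.6]
width: 0.0186
gripper_force: 58.8
[ 0.5626 -0.023   0.123 ] [ 0.31976056 -0.2963467  -1.81875739]
tip [279.78308293 227.49693756] hole [279.23670195 224.47399293]
[279.24306843 212.77482855]
[279.24435654 210.40778518]
```

View pics/w6c.png

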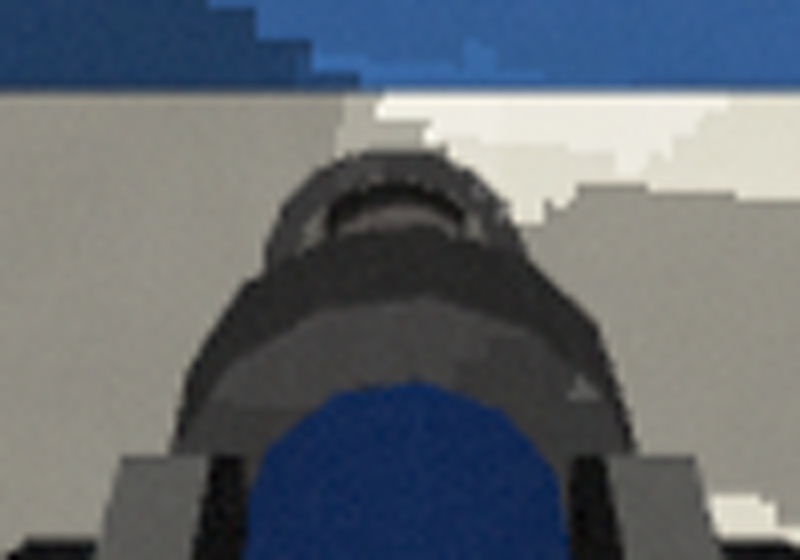

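The tip is in front of the ring. Ring centre is at column 279.4 and pin axis at about 280.5, so the pin is roughly 0.6 mm too far in +x and 1 mm too far forward. I'll correct both, drop closer, and compare again.

```bash
python3 -m inch '[{"claw":-0.9,"travel":[-0.003,-0.005,-0.02],"turn":0},{"claw":-0.9,"travel":[-0.003,-0.005,-0.02],"turn":0},{"claw":-0.9,"travel":[-0.003,-0.005,-0.02],"turn":0},{"claw":-0.9,"travel":[-0.003,-0.005,-0.02],"turn":0},{"claw":-0.9,"travel":[-0.003,-0.005,-0.02],"turn":0}]'
python3 - <<'E'
from h import *
im,k=shot("wrist","pics/w7.png"); s=get_state(); p=s["position"]; print(p.round(4),s["contact_force"])
print("tip",proj(k,p-[0,0,.073]),"hole",proj(k,[.5623,-.023,.044]))
cv2.imwrite("pics/w7c.png",cv2.resize(im[195:245,245:315,::-1],None,fx=11,fy=11,interpolation=cv2.INTER_NEAREST))
E
```

```text
clock: 10.8
position: [0.5617, -0.0238, 0.1184]
ee_rot: [0.0, 0.673, 0.739, 0.0]
contact_force: [-1.0, 0.3, -1.3]
width: 0.0186
gripper_force: 58.8
[ 0.5617 -0.0238  0.1184] [-1.36435205  0.31022441 -2.30691644]
tip [280.09787032 227.75127474] hole [281.16670187 225.93379797]
```

View pics/w7c.png

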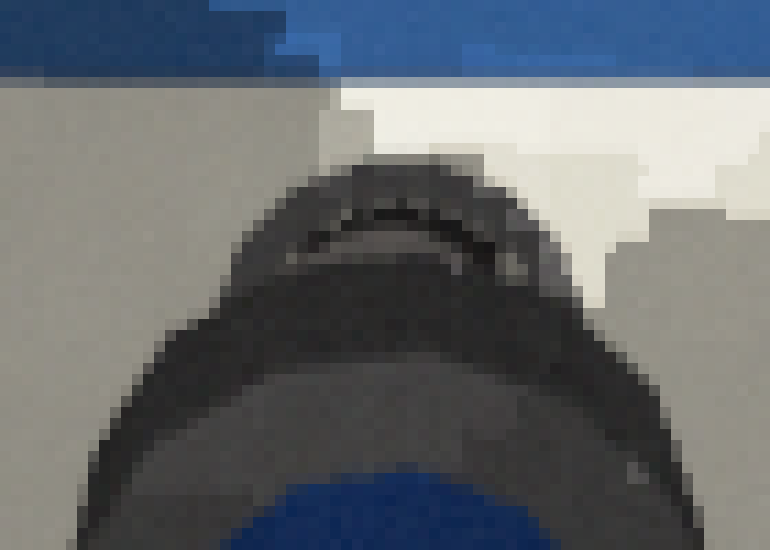

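The pin is now about 0.5 mm too far in -x (ring centre at column 281.3, pin at 280.4). In y it sits within 0.3 mm. I'll shift +0.5 mm in x and descend while watching the force.

```bash
python3 -m inch '[{"claw":-0.9,"travel":[0.0025,0.001,0],"turn":0},{"claw":-0.9,"travel":[0.0025,0.001,-0.005],"turn":0},{"claw":-0.9,"travel":[0.0025,0.001,-0.01],"turn":0},{"claw":-0.9,"travel":[0.0025,0.001,-0.015],"turn":0},{"claw":-0.9,"travel":[0.0025,0.001,-0.02],"turn":0}]'
python3 -m inch '[{"claw":-0.9,"travel":[0,0,0],"turn":0},{"claw":-0.9,"travel":[0,0,-0.005],"turn":0},{"claw":-0.9,"travel":[0,0,-0.01],"turn":0},{"claw":-0.9,"travel":[0,0,-0.01],"turn":0}]'
```

```text
clock: 11.35
position: [0.5621, -0.0236, 0.1142]
ee_rot: [-0.0, 0.673, 0.739, -0.0]
contact_force: [0.2, -0.6, -1.7]
width: 0.0183
gripper_force: 58.8
clock: 11.75
position: [0.562, -0.0236, 0.1121]
ee_rot: [-0.0, 0.673, 0.739, -0.0]
contact_force: [-0.3, -0.1, -1.7]
width: 0.019
gripper_force: 58.8
```

There's no contact force with the tip about 5 mm below the mouth, so it has entered. Continuing down.

```bash
python3 -m inch '[{"claw":-0.9,"travel":[0,0,-0.01],"turn":0},{"claw":-0.9,"travel":[0,0,-0.02],"turn":0},{"claw":-0.9,"travel":[0,0,-0.03],"turn":0},{"claw":-0.9,"travel":[0,0,-0.04],"turn":0},{"claw":-0.9,"travel":[0,0,-0.05],"turn":0}]' 80
python3 -m inch '[{"claw":-0.9,"travel":[0,0,-0.01],"turn":0},{"claw":-0.9,"travel":[0,0,-0.02],"turn":0},{"claw":-0.9,"travel":[0,0,-0.03],"turn":0},{"claw":-0.9,"travel":[0,0,-0.04],"turn":0},{"claw":-0.9,"travel":[0,0,-0.05],"turn":0}]'
```

```text
clock: 12.25
position: [0.5621, -0.0236, 0.1021]
ee_rot: [-0.0, 0.673, 0.739, 0.0]
contact_force: [-0.4, 0.2, -0.8]
width: 0.0179
gripper_force: 77.9
clock: 12.75
position: [0.5622, -0.0236, 0.0932]
ee_rot: [0.0, 0.673, 0.739, 0.0]
contact_force: [-1.9, 0.3, 5.5]
width: 0.018
gripper_force: 78.6
```

```bash
python3 -m inch '[{"claw":-0.9,"travel":[0,0,-0.007],"turn":0},{"claw":-0.9,"travel":[0,0,-0.014],"turn":0},{"claw":-0.9,"travel":[0,0,-0.021],"turn":0},{"claw":-0.9,"travel":[0,0,-0.026],"turn":0},{"claw":-0.9,"travel":[0,0,-0.026],"turn":0}]'
```

```text
clock: 13.25
position: [0.5622, -0.0236, 0.0879]
ee_rot: [0.0, 0.673, 0.739, 0.0]
contact_force: [-1.3, 0.3, 4.9]
width: 0.0183
gripper_force: 78.6
```

```bash
python3 -m inch '[{"claw":-0.9,"travel":[0,0,-0.005],"turn":0},{"claw":-0.9,"travel":[0,0,-0.005],"turn":0},{"claw":-0.9,"travel":[0,0,-0.01],"turn":0},{"claw":-0.9,"travel":[0,0,-0.01],"turn":0}]'
```

```text
clock: 13.65
position: [0.5622, -0.0236, 0.0872]
ee_rot: [0.0, 0.673, 0.739, 0.0]
contact_force: [-4.8, 0.6, 13.1]
width: 0.0182
gripper_force: 79.8
```

```bash
python3 -m inch '[{"claw":-0.9,"travel":[0,0,-0.005],"turn":0},{"claw":-0.9,"travel":[0,0,-0.01],"turn":0},{"claw":-0.9,"travel":[0,0,-0.01],"turn":0}]'
```

```text
clock: 13.95
position: [0.5622, -0.0236, 0.0871]
ee_rot: [0.001, 0.673, 0.739, 0.0]
contact_force: [-6.8, 0.2, 24.3]
width: 0.0183
gripper_force: 81.0
```

Hard stop at z 0.0871, which is the seated height (expected about 0.087), and the force rose without motion. Next: relax, release, lift and check.

```bash
python3 -m inch '[{"claw":-0.9,"travel":[0,0,0.01],"turn":0},{"claw":0.2,"travel":[0,0,0.01],"turn":0},{"claw":0.2,"travel":[0,0,0.01],"turn":0},{"claw":0.2,"travel":[0,0,0.01],"turn":0},{"claw":0.2,"travel":[0,0,0.01],"turn":0}]'
python3 -m inch '[{"claw":0.2,"travel":[0,0,0.05],"turn":0},{"claw":0.2,"travel":[0,0,0.2],"turn":0},{"claw":0.2,"travel":[0,-0.05,0.4],"turn":0},{"claw":0.2,"travel":[0,-0.15,0.6],"turn":0},{"claw":0.2,"travel":[0,-0.15,0.75],"turn":0}]'
python3 -m inch '[{"claw":0.2,"travel":[0,0,0],"turn":0},{"claw":0.2,"travel":[0,0,0],"turn":0},{"claw":0.2,"travel":[0,0,0],"turn":0}]'
python3 - <<'E'
from h import *
im,k=shot("wrist","pics/w8.png"); s=get_state(); print(s["position"])
m=cv2.inRange(cv2.cvtColor(im,cv2.COLOR_RGB2HSV),(105,120,50),(125,255,255))
ax=lambda z:proj(k,[.5623,-.023,z])
print("pred handle top/bottom",ax(.110),ax(.060),"collar",ax(.044))
im2,k2=shot("side","pics/s8.png")
a=im[110:230,210:350,::-1]; b=im2[160:270,215:315,::-1]
o=np.zeros((480,800,3),np.uint8); o[:343,:400]=cv2.resize(a,(400,343)); o[:440,400:]=cv2.resize(b,(400,440)); cv2.imwrite("pics/f.png",o)
E
```

```text
clock: 14.45
position: [0.5621, -0.0236, 0.0846]
ee_rot: [-0.0, 0.673, 0.739, -0.0]
contact_force: [-0.0, 0.5, 0.3]
width: 0.0514
gripper_force: 0.0
clock: 14.95
position: [0.5631, -0.0556, 0.2385]
ee_rot: [0.002, 0.674, 0.739, 0.0]
contact_force: [0.3, 0.6, -0.4]
width: 0.0513
gripper_force: 0.0
clock: 15.25
position: [0.5613, -0.0533, 0.2341]
ee_rot: [-0.001, 0.673, 0.739, -0.001]
contact_force: [0.9, 0.3, 0.4]
width: 0.0514
gripper_force: 0.0
[ 0.56120441 -0.0532398   0.23368117]
pred handle top/bottom [285.70824431 167.6093957 ] [284.96308553 159.49137225] collar [284.77332851 157.42409216]
```

View pics/f.png

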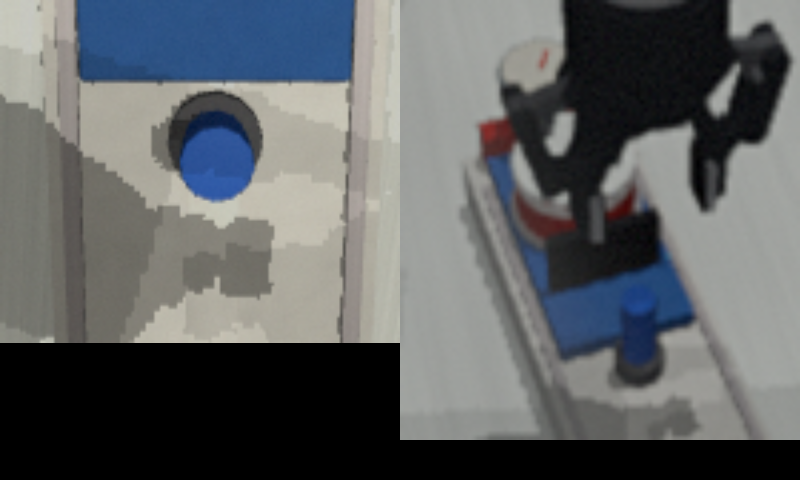

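The pin is upright with its collar flush on the base: handle top at (286,167), predicted (285.7,167.6). The carriage is at the stop and the arm is clear, so I'm handing in.

```bash
python3 -c "
from rig import ticket; print(ticket.sign_off())"
```

```text
the job is handed in; nothing more can be done
None
```

The carriage is home against the red stop, the blue-handled pin is pressed in until its shoulder sits flush on the base, and the job is handed in; no verdict came back, and I did not recheck the spare, tins or bottle with the camera at the end.

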